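# Slide the brass embossing plate out over the ledge's end

### The job

On the leather bench a brass embossing plate and a silver one lie flat side by side on a dark wooden ledge. Push the brass plate with the fingertips along the ledge until it sticks out past the white-edged end with its whole red line level with that end, so that the next person can take it by its edge. Keep it lying flat, never lift it off the ledge, and leave the silver plate and everything else on the bench where they are.

Things in the scene. Friction and masses are not known exactly. Their poses are not given: they have to be found in the camera images.
- ledge: fixed low riser of dark wood, 260 mm (its x) by 320 mm (its y), flat top 50 mm above the bench. Origin at the centre of its underside, on the bench. Plates are pushed along its +y. Its +y end (about to the robot's left, turned by up to 0.3 rad) carries a 10 mm white strip; beyond it is free air. No rims or fences
- ledge_end (a point): middle of the ledge's white-edged end, at its top edge: 160 mm along the ledge's +y from its origin, 50 mm up; axes as the ledge's
- brass_plate: loose brass plate, 96 mm (its x) by 120 mm (its y), 6 mm thick, about 0.4 to 0.65 kg, lying flat on the ledge, wholly on it at first; sliding it takes roughly 2 to 7 N and it stops when the push stops. Its +y edge leads, pointing to the white-edged end within about 0.12 rad. Origin at the centre of its underside. A red line 4 mm wide crosses its whole top 40 mm from the leading edge, 20 mm along +y from the origin; it balances 60 mm from the leading edge
- line_near (a point): point on the brass plate's red line, on its top, 45 mm from the middle towards the plate's -x side
- line_far (a point): point on the brass plate's red line, on its top, 45 mm from the middle towards the plate's +x side
- steel_plate: silver plate of the same size and pattern as the brass one (red line too), 0.5 kg, loose beside it on the ledge; the gap between the two is about 15 to 35 mm; which of them lies on the robot's side varies. Origin at the centre of its underside
- dye_jar: bystander, loose: amber dye jar with black cap and paper band, 56 mm across, 75 mm tall; stands on the bench on the far side of the ledge (+x of it). Origin at the centre of its underside
- spool: bystander, loose: red thread spool, 48 mm across, 58 mm tall; stands on the bench on the robot's side of the ledge. Origin at the centre of its underside
- mallet: bystander, loose: mallet lying on the bench past the ledge's white-edged end: wooden handle 24 mm thick, white head 55 x 85 x 50 mm. Origin on the bench under the head, 5 mm in from its handle side; handle towards its -x
- rivet_tin: bystander, loose: flat round tin, 70 mm across, 25 mm tall; on the bench to the robot's right. Origin at the centre of its underside
- punch_cup: bystander, loose: blue cup, 72 mm across, 85 mm tall; on the bench to the robot's right. Origin at the centre of its underside
- stone: bystander, loose: marble tapping block, 120 x 100 x 30 mm; flat on the bench past the ledge's plain end. Origin at the centre of its underside
Things that resemble listed ones, but are neither listed nor needed, are in the scene too. Leave any pink look-alike of the brass_plate alone.

How it is judged (in metres and radians):
At the end, for the whole second after the job is handed in: Both listed points of the brass plate's red line are within 10 mm of the ledge's white-edged end, measured along the ledge; the plate lies flat on the ledge (within 4 mm, 0.05 rad) at rest; silver plate within 15 mm and bystanders within 30 mm of their starts (y of line_near in the frame of ledge between 0.15 and 0.17 m and y of line_far in the frame of ledge between 0.15 and 0.17 m and z of brass_plate in the frame of ledge between 0.046 and 0.054 m and angle between brass_plate's own z axis and vertical below 0.05 rad and linear speed of brass_plate below 0.01 m/s and distance of steel_plate from where it was at the start of the episode below 0.015 m and distance of each of dye_jar, spool, mallet, rivet_tin, punch_cup, stone from where it was at the start of the episode below 0.03 m); the robot touches nothing.
It fails at once if the brass plate is lifted off the ledge (over 10 mm) or tipped (over 0.15 rad) (z of brass_plate in the frame of ledge above 0.06 m or angle between brass_plate's own z axis and vertical above 0.15 rad).
It fails at once if the silver plate is moved by more than 15 mm (distance of steel_plate from where it was at the start of the episode above 0.015 m).
It fails at once if a bystander is moved by more than 30 mm (distance of any of dye_jar, spool, mallet, rivet_tin, punch_cup, stone from where it was at the start of the episode above 0.03 m).
It also fails if it takes over 40 s, if anything falls off the work surface, if the arm or the gripper's body presses on something with over 40 N, if the wrist force passes 120 N, or if a joint passes its speed limit or range.

### The arm

A 7-joint arm with a two-finger parallel gripper is mounted at the origin on the work surface. World frame = base frame: x ahead of the robot, y to its left, z up, the work surface at z = 0. Lengths are in mm, angles in rad, forces in N, time in s.
With the tool pointing down it reaches from about 400 to 875 mm from the base axis. Payload 19.3 kg.
Tool frame: the origin (TCP) lies at the very end of the fingers, on their centre line; the grasp point (between the pads) lies 19 mm behind it (grip_point_offset is the z of the grasp point in the tool frame, in mm); z points along the fingers, x is the direction in which the jaws open and shut, and the axes are right-handed (so a half turn about z gives the same grasp; the last joint's range is limited). The gripper opens to 85 mm and grips with 20 to 120 N. Pads are 22 mm wide; open, the fingers measure 114 mm over their backs; the gripper's body (76 mm by 85 mm) begins 54 mm behind the grasp point. The pads swing forward as they close: fully open they stand 13 mm farther back than shut.
Start: joints at [1.232, 0.521, -0.036, 1.599, 0.021, 1.021, -0.113], TCP at [165.956, -602.555, 205.291] pointing down, gripper open.
Joint ranges: [-2.91, 2.91], [-0.3, 2.13], [-1.5, 1.42], [0.17, 2.43], [-1.26, 4.41], [0.16, 1.93], [-2.52, 2.52]. Speed limits (rad/s): [1.89, 1.89, 2.39, 2.39, 3.01, 3.01, 3.01].

### API

Orientations are given as a 3x3 rotation matrix whose columns are the frame's x, y, z axes.
In Python, from workcell import movep, movel, goto_joints, open_gripper, clamp, wait, inverse_kinematics, read_state, camera, PlanningError, finish_job, grip_point_offset gives the robot as it stands. Calls block until the motion is done:
- movep(position, orientation): joint-space move of the TCP to a pose.
- movel(position, frame=None, max_speed=150, guard=None): straight line of the TCP; frame=None keeps the orientation; max_speed is the mean speed in mm/s. With guard (N) it stops when the force on the tool has changed by that much, and returns True; else False.
- goto_joints(angles): joint-space move.
- open_gripper() and clamp(): open the fingers fully, or close them until they stop; the grip force is fixed at half the most.
- wait(seconds).
- inverse_kinematics(position, orientation): joint angles nearest the present ones, or None.
- read_state(): the state.
- camera(name): name is "scene" or "top" or "wrist"; returns a dict with "image" (420x560x3 uint8, blue, green, red), "range_z" (420x560 float32, mm along the optical axis (not along the pixel's ray), 0 where there is no reading), "fx", "fy", "cx", "cy" (pixels), "cam_to_world" (4x4, takes a point from camera to world coordinates). Camera axes: x right, y up, looking along -z (the intrinsics and any distortion apply to the point x, -y, -z); pixel columns grow to the right and rows downward; lengths in mm; the calibration is good to about 2 mm. A picture is of the moment at which its call begins.
A pose or a line that the arm cannot do raises PlanningError and nothing moves.
- finish_job(): hands the job in, once; it reports no verdict.
The state is a dict: "time": time; "qpos": joint angles; "qvel": joint speeds; "joint_efforts": joint torques, N m; "eef_pos": TCP position; "tool_rot": TCP orientation; "ft_force": force on the tool from outside, world axes, zero at the start; "torque": the same for the moment, N m; "finger_gap": finger opening in mm.
Only numpy, scipy, OpenCV 4.12 (cv2) and the standard library are available. Lean on these libraries where they do the work, as an engineer would, in place of code of your own. Each camera call takes 0.05 s, during which the arm holds its last target.

## Working session

There is one attempt and no reset: what is moved stays moved. The work goes in short steps, each a Python script; the robot and the scene stay as the last script left them, time stands still between calls to the robot, and variables do not carry over. Pictures are saved under pics/ and viewed, and the job is handed in when it is done.

```bash
ls; mkdir -p pics; python3 - <<'E'
from workcell import *
import cv2,pickle
for n in ["top","scene"]:
    c=camera(n); cv2.imwrite(f"pics/{n}0.png",c["image"]); pickle.dump(c,open(f"pics/{n}0.pkl","wb"))
    print(n,c["fx"],c["cx"],c["cy"],c["cam_to_world"].round(3).tolist(),[k for k in c])
s=read_state();print(s["time"],s["tool_rot"],s["eef_pos"],s["ft_force"],grip_point_offset)
E
```

```text
pics
top 393.64487907496374 283.03173306510655 210.13781667783417 [[0.001, 0.998, -0.058, 407.985], [-1.0, 0.001, 0.004, -64.173], [0.004, 0.058, 0.998, 1114.724], [0.0, 0.0, 0.0, 1.0]] ['image', 'range_z', 'fx', 'fy', 'cx', 'cy', 'cam_to_world']
scene 439.5953526548121 275.1016985382121 208.77095144398072 [[0.745, -0.523, 0.414, 924.784], [0.667, 0.585, -0.462, -595.155], [-0.0, 0.62, 0.784, 922.78], [0.0, 0.0, 0.0, 1.0]] ['image', 'range_z', 'fx', 'fy', 'cx', 'cy', 'cam_to_world']
0.1 [[ 2.65532041e-01 -9.64101959e-01 -3.84088002e-04]
 [-9.64101517e-01 -2.65532290e-01  9.31541401e-04]
 [-1.00008866e-03  1.22945736e-04 -9.99999492e-01]] [ 165.81261034 -602.280441    204.78992963] [-0.11550498  0.70810204  0.18960397] -18.700000000000003
```

View pics/top0.png

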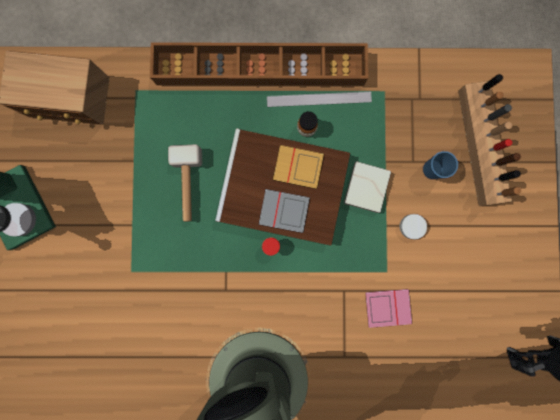

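View pics/scene0.png

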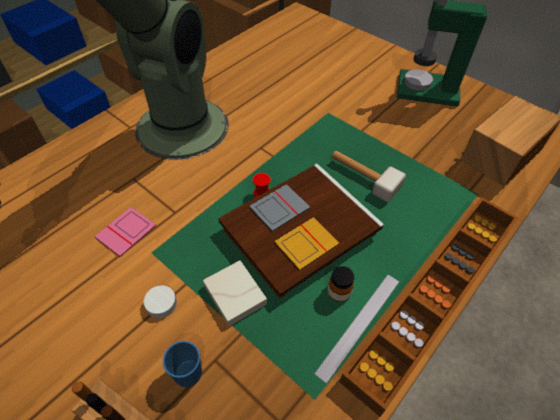

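The top view shows three plates. The brass one is at (298,167), on the far half of the ledge. The silver one is at (285,211) on the robot's side, and the pink look-alike is off the ledge at (389,308). The yellow plate with the red line at about x=291 fits the description, and the white strip runs from (238,131) to (219,219). Next I'll measure the geometry and view an enlarged crop.

```bash
cat > h.py <<'E'
import numpy as np,cv2,pickle
def ray(c,u,v,z):
    M=c["cam_to_world"];d=M[:3,:3]@np.array([(u-c["cx"])/c["fx"],-(v-c["cy"])/c["fy"],-1.]);o=M[:3,3]
    return (o+d*(z-o[2])/d[2])
def blobs(c,mask):
    n,l,s,ce=cv2.connectedComponentsWithStats(mask.astype(np.uint8)); 
    return l,sorted([(s[i,4],i,ce[i]) for i in range(1,n)],key=lambda t:-t[0])
def masks(c):
    h=cv2.cvtColor(c["image"],cv2.COLOR_BGR2HSV).astype(int);H,S,V=h[...,0],h[...,1],h[...,2]
    return dict(brass=(H>16)&(H<32)&(S>150)&(V>120),red=((H<8)|(H>172))&(S>150)&(V>120),white=(S<45)&(V>140),
      silver=(S<60)&(V>60)&(V<160), dark=(V<75)&((H<18)|(H>165))&(S>60))
def pts(c,lab,i,z):
    v,u=np.nonzero(lab==i); return np.array([ray(c,a,b,z)[:2] for a,b in zip(u,v)])
E
python3 - <<'E'
from h import *
for n in ["top","scene"]:
    c=pickle.load(open(f"pics/{n}0.pkl","rb")); m=masks(c)
    for k,z in dict(brass=56,red=56,white=50,silver=56,dark=50).items():
        lab,b=blobs(c,m[k])
        for a,i,ce in b[:6]:
            if a<15: continue
            p=pts(c,lab,i,z); r=cv2.minAreaRect(p.astype(np.float32))
            print(n,k,a,ce.round(0),"ctr",np.round(r[0],1),"size",np.round(r[1],1),"ang",round(r[2],1))
c=pickle.load(open("pics/top0.pkl","rb"))["image"][120:260,205:365]
d=pickle.load(open("pics/scene0.pkl","rb"))["image"][155:295,210:390]
cv2.imwrite("pics/crop0.png",np.vstack([cv2.resize(c,(480,300)),cv2.resize(d,(480,300))]))
E
```

```text
top red 243 [270. 246.] ctr [372.7 -34.6] size [42.7 45.6] ang 0.1
top red 48 [508. 142.] ctr [ 654.6 -682.7] size [19.1 19.5] ang 88.2
top white 1556 [368. 187.] ctr [ 534.4 -298.5] size [ 98.3 118.5] ang 74.4
top white 1008 [319.  99.] ctr [ 776.8 -166.1] size [ 28.  284.7] ang 2.8
top white 548 [183. 154.] ctr [621.6 206.3] size [51.  80.2] ang 2.9
top white 508 [414. 226.] ctr [ 426.9 -422.6] size [64.9 65.4] ang 0.1
top white 460 [ 15. 219.] ctr [444.3 654.9] size [57.7 87.9] ang 85.8
top white 415 [227. 175.] ctr [566.3  84.1] size [ 12.1 257.5] ang 78.1
top silver 26077 [291.  25.] ctr [771.1 -48.6] size [1552.3  632.7] ang 87.7
top silver 2959 [261. 363.] ctr [ 46.5 -11.9] size [257.7 198.4] ang 74.2
top silver 1054 [292. 212.] ctr [464.1 -91.8] size [77.9 98.2] ang 79.3
top silver 509 [268. 208.] ctr [476.1 -28.5] size [37.7 98. ] ang 79.5
top silver 428 [323.  98.] ctr [ 776.2 -165.6] size [ 34.5 288.8] ang 2.9
top silver 314 [ 22. 221.] ctr [443.  644.9] size [88.6 79.8] ang 0.1
top dark 1723 [ 82. 102.] ctr [757.3 511.5] size [171.2 312.5] ang 29.6
top dark 1546 [258.  82
[... 1552 characters left out ...]
 size [389.3 404.4] ang 24.9
scene silver 951 [272. 211.] ctr [465.7 -93.2] size [77.1 98.2] ang 79.2
scene silver 655 [206. 134.] ctr [123.   -1.4] size [117.4 250.8] ang 22.2
scene silver 590 [443.  46.] ctr [417.8 858.4] size [ 74.5 221. ] ang 17.6
scene dark 2341 [287. 248.] ctr [538.9 -79.3] size [315.9 264.7] ang 78.5
scene dark 2308 [241.  18.] ctr [-180.6  542.9] size [583.7 368. ] ang 41.8
scene dark 1888 [496. 159.] ctr [791.  516.5] size [410.4 170.4] ang 84.7
scene dark 1372 [ 19. 141.] ctr [-258.  -390.9] size [135.5 173. ] ang 77.2
scene dark 952 [118.  71.] ctr [-339.4   14.1] size [ 94.3 318.9] ang 71.2
scene dark 789 [389. 355.] ctr [ 884.5 -236.8] size [ 83.3 105.1] ang 0.1
```

View pics/crop0.png

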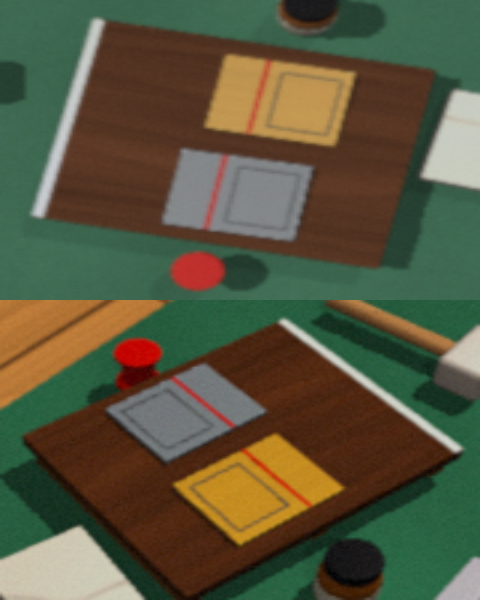

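The crop confirms it: the brass plate has its red line towards the white strip, with the silver plate beside it on the robot's side. I'll fit the edges and check reachability.

```bash
cat >> h.py <<'E'
from scipy.spatial.transform import Rotation
def measure(c,verbose=True):
    """ledge frame from strip; brass plate rect from yellow+line mask (closed)"""
    h=cv2.cvtColor(c["image"],cv2.COLOR_BGR2HSV).astype(int);H,S,V=h[...,0],h[...,1],h[...,2]
    uu,vv=np.meshgrid(np.arange(560),np.arange(420))
    M=c["cam_to_world"]
    d=np.stack([(uu-c["cx"])/c["fx"],-(vv-c["cy"])/c["fy"],-np.ones(uu.shape)],-1)@M[:3,:3].T
    P=lambda z:M[:3,3]+d*((z-M[2,3])/d[...,2])[...,None]
    W=P(56); box=(W[...,0]>400)&(W[...,0]<720)&(W[...,1]>-230)&(W[...,1]<170)
    out={}
    strip=(S<70)&(V>110)&box&(W[...,0]<720)
    lab,b=blobs(c,strip)
    def rect(i_or_mask,z):
        p=P(z)[i_or_mask][:,:2].astype(np.float32); return cv2.minAreaRect(p)
    for a,i,ce in b:
        r=rect(lab==i,50)
        if a>150 and max(r[1])>200 and min(r[1])<25: out["strip"]=r
    y=((H>14)&(H<34)&(S>110)&(V>110)&box)
    y=cv2.morphologyEx(y.astype(np.uint8),cv2.MORPH_CLOSE,np.ones((7,7)))>0
    lab,b=blobs(c,y); out["brass"]=rect(lab==b[0][1],56); 
    red=((H<8)|(H>172))&(S>110)&(V>80)&(lab==b[0][1])
    def ax(r):
        a=np.radians(r[2]); 
        v=[np.array([np.cos(a),np.sin(a)]),np.array([-np.sin(a),np.cos(a)])]
        k=int(abs(v[1][1])>abs(v[0][1])); w=v[k]*np.sign(v[k][1]); return w,r[1][k]
    u,t=ax(out["strip"]); end=np.array(out["strip"][0])+u*(t/2 if t<14 else 5)
    ub,L=ax(out["brass"])
    x=np.array([u[1],-u[0]])
    rp=P(56)[red][:,:2]
    q=np.c_[(rp-end)@x,(rp-end)@u]
    bc=np.array(out["brass"][0])
    res=dict(u=u,yaw_ledge=np.degrees(np.arctan2(u[1],u[0])),yaw_brass=np.degrees(np.arctan2(ub[1],ub[0])),end=end,stript=t,bc=bc,bsize=out["brass"][1],
      line_from_centre=(bc-end)@u+20,line_x=(bc-end)@x)
    if len(q)>5:
        f=np.polyfit(q[:,0],q[:,1],1); res["red_n"]=len(q); res["red_y_at_ends"]=np.polyval(f,[q[:,0].mean()-45,q[:,0].mean()+45])
    if verbose: print({k:np.round(v,2).tolist() for k,v in res.items()})
    return res
E
python3 - <<'E'
from h import *
from workcell import *
for n in ["top","scene"]:
    r=measure(pickle.load(open(f"pics/{n}0.pkl","rb")))
u=r["u"]
for s in (1,-1):
    x=s*np.array([u[1],-u[0],0]); z=np.array([0,0,-1.]); R=np.c_[x,np.cross(z,x),z]
    for p in ([575,-185,150],[575,-185,52],[615,10,52]):
        q=inverse_kinematics(p,R); print(s,p,None if q is None else np.round(q,2))
E
```

```text
{'u': [0.21, 0.98], 'yaw_ledge': 78.09, 'yaw_brass': 78.53, 'end': [568.14, 88.79], 'stript': 14.51, 'bc': [588.67, -108.13], 'bsize': [121.89, 98.68], 'line_from_centre': -168.45, 'line_x': 60.71, 'red_n': 15, 'red_y_at_ends': [-168.98, -168.71]}
{'u': [0.21, 0.98], 'yaw_ledge': 78.02, 'yaw_brass': 78.56, 'end': [569.64, 90.06], 'stript': 13.72, 'bc': [589.9, -108.27], 'bsize': [121.76, 97.82], 'line_from_centre': -169.81, 'line_x': 60.98, 'red_n': 20, 'red_y_at_ends': [-169.81, -170.42]}
1 [575, -185, 150] [ 0.53  0.59 -0.47  1.69  0.31  0.94 -0.26]
1 [575, -185, 52] [ 0.49  0.71 -0.41  1.76  0.39  0.76 -0.32]
1 [615, 10, 52] [ 0.2   0.73 -0.47  1.72  0.44  0.79 -0.69]
-1 [575, -185, 150] [-0.37  0.76  0.94  1.74 -0.71  1.02 -2.51]
-1 [575, -185, 52] [-0.24  0.82  0.7   1.8  -0.72  0.8  -2.52]
-1 [615, 10, 52] [-0.76  1.12  1.18  1.77 -1.16  1.13 -2.52]
```

```bash
python3 - <<'E'
from h import *
from workcell import *
import json
u=np.array([np.cos(np.radians(78.05)),np.sin(np.radians(78.05))]); ub=np.array([np.cos(np.radians(78.55)),np.sin(np.radians(78.55))])
bc=np.array([589.3,-108.2]); p0=bc-92*ub
x=np.array([u[1],-u[0],0]); z=np.array([0,0,-1.]); R=np.c_[x,np.cross(z,x),z]
clamp()
movep([*p0,120],R)
print(read_state()["time"],read_state()["eef_pos"])
movel([*p0,62],max_speed=120)
f0=read_state()["ft_force"]
g=movel([*p0,45],max_speed=15,guard=4)
s=read_state(); print(g,s["time"],s["eef_pos"],f0,s["ft_force"],s["finger_gap"])
zt=s["eef_pos"][2]
e=s["eef_pos"]; movel([*p0,zt+2],max_speed=15)
s=read_state(); print(s["time"],s["eef_pos"],s["ft_force"])
c=camera("scene"); cv2.imwrite("pics/s1.png",c["image"][120:330,170:450].repeat(2,0).repeat(2,1)); pickle.dump((p0,u,R,zt),open("pl.pkl","wb"))
E
```

```text
2.9417 [ 570.65367927 -199.74437492  120.07581358]
False 4.8583 [ 571.11032268 -198.39665069   45.1155098 ] [ 0.32788507  0.58919187 -0.29046161] [-0.0990765  -0.36449986  0.51998627] -0.01411014048719768
5.15 [ 571.12627133 -198.44485334   47.30945206] [ 0.82060782  0.09731757 -0.78344017]
```

View pics/s1.png

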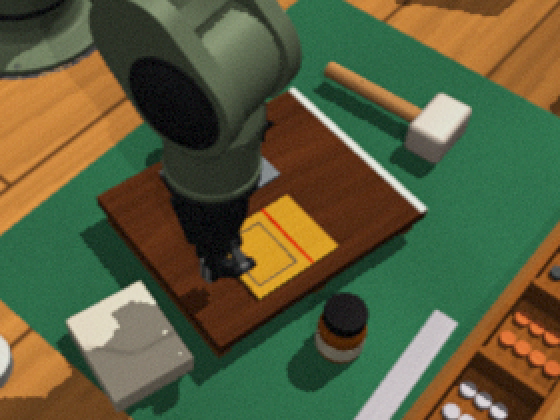

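The tool went to z=45 without a contact, so I'll check the ledge height with the depth image before probing lower.

```bash
python3 - <<'E'
from h import *
from workcell import *
def depthz(c,u,v):
    zc=np.median(c["range_z"][v-2:v+3,u-2:u+3]); return (c["cam_to_world"]@[(u-c["cx"])/c["fx"]*zc,-(v-c["cy"])/c["fy"]*zc,-zc,1])[:3].round(1)
for n,px in dict(top=[(255,160),(310,230),(300,167),(150,240),(335,170)],scene=[(250,225),(330,210),(300,247),(420,230),(285,280)]).items():
    c=pickle.load(open(f"pics/{n}0.pkl","rb"))
    print(n,[depthz(c,*p).tolist() for p in px])
p0,u,R,zt=pickle.load(open("pl.pkl","rb"))
g=movel([*p0,36],max_speed=15,guard=3)
s=read_state();print(g,s["time"],s["eef_pos"],s["ft_force"],s["tool_rot"])
c=camera("wrist");cv2.imwrite("pics/w1.png",c["image"])
E
```

```text
top [[606.3, 8.6, 49.9], [415.7, -141.0, 50.4], [586.1, -113.9, 56.7], [387.4, 306.3, 1.8], [579.2, -209.7, 49.8]]
scene [[452.2, -159.4, 49.3], [570.5, 9.0, 49.7], [587.7, -130.3, 55.4], [763.2, 146.0, -0.3], [616.6, -217.2, 48.9]]
False 6.0917 [ 571.12440568 -198.38738399   36.07992452] [-0.4712594  -0.55021403  0.31953976] [[ 9.78336986e-01 -2.07018652e-01  1.36738942e-04]
 [-2.07018644e-01 -9.78336995e-01 -7.11439590e-05]
 [ 1.48504892e-04  4.12952561e-05 -9.99999988e-01]]
```

View pics/w1.png

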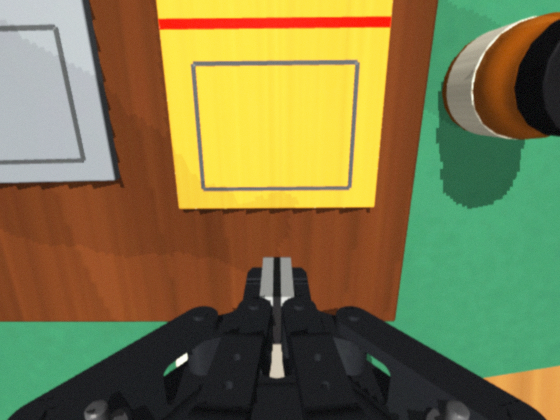

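The wrist view shows the shut fingertips at (277,260) centred behind the brass plate's edge, which is at y=208. The pose reads z=36, below the 50 mm ledge, yet nothing is touching. I'll measure the real fingertip height from depth.

```bash
python3 - <<'E'
from h import *
from workcell import *
def P(c,u,v):
    zc=float(c["range_z"][v,u]); return (c["cam_to_world"]@[(u-c["cx"])/c["fx"]*zc,-(v-c["cy"])/c["fy"]*zc,-zc,1])[:3].round(1).tolist()
c=camera("wrist")
for p in [(277,230),(277,250),(265,262),(290,262),(265,280),(290,290),(255,275),(252,290),(300,300),(275,190),(150,250),(370,280)]: print(p,P(c,*p))
print(c["cam_to_world"].round(3).tolist())
s=read_state();print(s["ft_force"],s["joint_efforts"],s["qpos"],s["eef_pos"])
c=camera("scene");cv2.imwrite("pics/s2.png",cv2.resize(c["image"][200:290,220:340],None,fx=6,fy=6,interpolation=cv2.INTER_CUBIC))
E
```

```text
(277, 230) [587.4, -119.6, 203.9]
(277, 250) [572.6, -190.9, 49.1]
(265, 262) [568.0, -185.8, 70.5]
(290, 262) [579.3, -188.5, 70.1]
(265, 280) [568.5, -185.9, 86.7]
(290, 290) [578.3, -188.1, 94.1]
(255, 275) [562.7, -189.0, 75.0]
(252, 290) [562.5, -188.4, 88.4]
(300, 300) [582.0, -185.6, 105.7]
(275, 190) [578.8, -156.9, 55.3]
(150, 250) [506.1, -177.1, 48.2]
(370, 280) [618.7, -218.8, 49.7]
[[0.978, 0.198, 0.064, 587.356], [-0.208, 0.93, 0.304, -119.582], [0.001, -0.311, 0.95, 203.904], [0.0, 0.0, 0.0, 1.0]]
[ 0.5236081  -0.46828911 -0.02100599] [-1.77255057e-02 -9.98405027e+01 -7.45413557e+00 -2.66182369e+01
  1.38291816e-02  1.53579560e-03  7.28524969e-05] [ 0.50295135  0.73285337 -0.39154304  1.76067153  0.39456328  0.72632544
 -0.30521309] [ 571.07847556 -198.41136682   36.08889769]
```

View pics/s2.png

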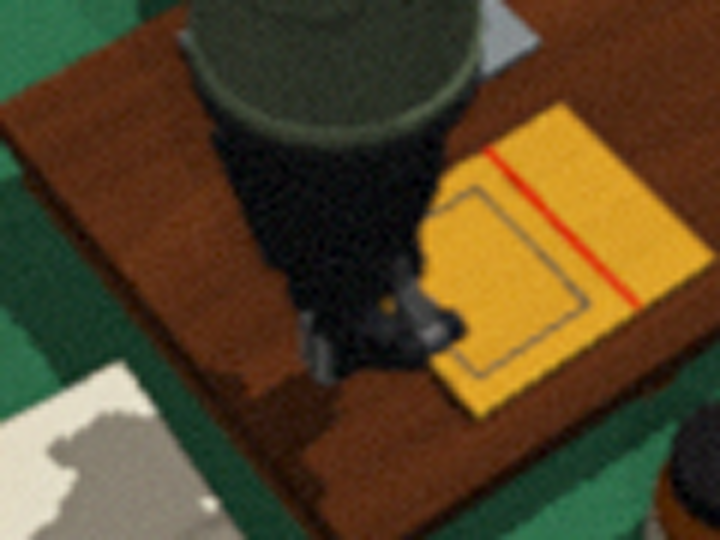

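```bash
python3 - <<'E'
from h import *
from workcell import *
def P(c,u,v):
    zc=float(c["range_z"][v,u]); return (c["cam_to_world"]@[(u-c["cx"])/c["fx"]*zc,-(v-c["cy"])/c["fy"]*zc,-zc,1])[:3].round(1).tolist()
c=camera("wrist")
for v in range(252,268,2): print(v,P(c,268,v),P(c,286,v))
p0,u,R,zt=pickle.load(open("pl.pkl","rb"))
g=movel([*p0,18],max_speed=12,guard=3)
s=read_state();print(g,s["time"],s["eef_pos"],s["ft_force"])
c=camera("wrist");cv2.imwrite("pics/w2.png",c["image"])
for v in range(240,268,3): print(v,P(c,268,v),P(c,286,v))
E
```

```text
252 [567.7, -191.1, 48.9] [577.1, -193.2, 48.9]
254 [567.3, -192.7, 48.1] [576.8, -194.4, 48.7]
256 [567.2, -193.3, 49.2] [576.7, -195.0, 49.9]
258 [569.3, -185.9, 66.8] [577.6, -188.1, 66.0]
260 [569.1, -186.6, 67.6] [577.5, -188.0, 68.3]
262 [569.3, -186.2, 70.4] [577.4, -188.1, 70.0]
264 [569.3, -186.2, 72.3] [577.4, -188.1, 72.0]
266 [569.4, -186.1, 74.5] [577.4, -187.8, 74.4]
True 7.2667 [ 571.05162805 -198.36950873   24.12214468] [-0.91257508  0.18197464  8.58894047]
240 [570.6, -179.1, 49.4] [579.2, -180.2, 51.1]
243 [570.2, -180.7, 49.2] [578.8, -182.5, 49.2]
246 [569.8, -182.6, 48.6] [578.5, -184.0, 49.5]
249 [569.5, -183.8, 49.3] [578.1, -186.1, 48.3]
252 [569.2, -185.4, 49.2] [577.9, -186.9, 50.1]
255 [568.9, -186.8, 49.8] [577.5, -189.1, 48.7]
258 [569.1, -186.2, 54.2] [577.6, -187.7, 54.8]
261 [569.3, -185.9, 57.8] [577.5, -187.8, 57.7]
264 [569.3, -186.1, 60.5] [577.4, -187.9, 60.4]
267 [569.4, -185.9, 63.9] [577.3, -188.0, 63.0]
```

View pics/w2.png

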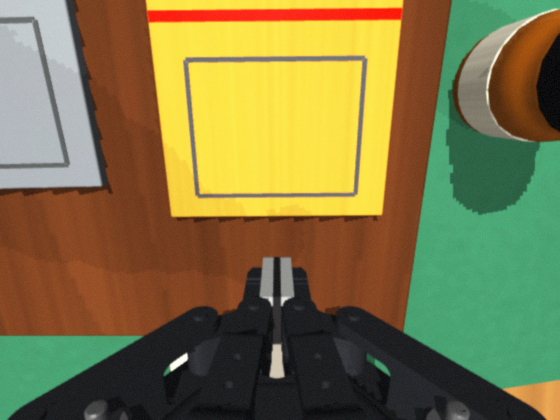

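Contact came at a reported z=24.1, with the depth image putting the tips at about 50 mm. So the TCP reading is about 26 mm lower than the real fingertips, and I'll use the touched height as reference. The wrist view shows the fingers (x=277) centred on the brass edge (171–382 at y=216). I'll push most of the way, then look again.

```bash
python3 - <<'E'
from h import *
from workcell import *
p0,u,R,zt=pickle.load(open("pl.pkl","rb")); zt=26.2
pickle.dump((p0,u,R,zt),open("pl.pkl","wb"))
movel([*p0,zt],max_speed=15)
a=p0+u*15; movel([*a,zt],max_speed=50); print(read_state()["ft_force"])
g=movel([*(p0+u*90),zt],max_speed=50,guard=20)
s=read_state();print(g,s["time"],s["eef_pos"],s["ft_force"])
if not g:
    g=movel([*(p0+u*165),zt],max_speed=50,guard=20)
    s=read_state();print(g,s["time"],s["eef_pos"],s["ft_force"])
for n in ["top","scene","wrist"]:
    c=camera(n); cv2.imwrite(f"pics/{n}3.png",c["image"]); pickle.dump(c,open(f"pics/{n}3.pkl","wb"))
    if n!="wrist":
        try: measure(c)
        except Exception as e: print(n,e)
i=[cv2.imread(f"pics/{n}3.png") for n in("scene","wrist")]
cv2.imwrite("pics/c3.png",np.vstack([i[0][120:330,100:500],cv2.resize(i[1],(400,300))]))
E
```

```text
[-0.63969009 -0.92748605  0.13373645]
False 9.7417 [ 589.71939005 -110.36669079   26.21788408] [-0.03153771  0.19362867  0.79220573]
False 11.3917 [605.18746805 -36.96202083  26.20126917] [-0.6204917  -1.34922246  0.40292359]
top 'strip'
scene 'strip'
```

View pics/c3.png

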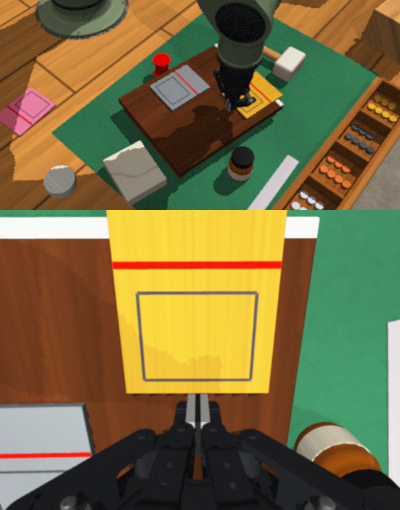

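The push worked: the plate is straight, its line at (197,265) of the crop, and the strip's outer edge slightly ahead. I'll measure the remaining distance in the wrist image.

```bash
cat >> h.py <<'E'
def wrist(c,u):
    h=cv2.cvtColor(c["image"],cv2.COLOR_BGR2HSV).astype(int);H,S,V=h[...,0],h[...,1],h[...,2]
    red=((H<6)|(H>174))&(S>200)&(V>150)
    x=np.array([u[1],-u[0]])
    lab,b=blobs(c,red); res={}
    for a,i,ce in b[:2]:
        p=pts(c,lab,i,56); q=np.c_[p@x,p@u]; f=np.polyfit(q[:,0],q[:,1],1)
        print("red",a,ce.round(),"x",q[:,0].min().round(1),q[:,0].max().round(1),"y at ends",np.polyval(f,[q[:,0].min(),q[:,0].max()]).round(2))
    white=(S<45)&(V>170); lab,b=blobs(c,white)
    for a,i,ce in b[:4]:
        p=pts(c,lab,i,50); q=np.c_[p@x,p@u]
        if a<200: continue
        o=[]
        for xx in np.arange(q[:,0].min()+3,q[:,0].max()-3,2):
            k=abs(q[:,0]-xx)<1; o.append((xx,q[k,1].min(),q[k,1].max())) if k.any() else 0
        o=np.array(o); print("white",a,ce.round(),"x",o[0,0].round(1),o[-1,0].round(1),"inner",np.median(o[:,1]).round(2),"outer",np.median(o[:,2]).round(2))
E
python3 - <<'E'
from h import *
p0,u,R,zt=pickle.load(open("pl.pkl","rb"))
wrist(pickle.load(open("pics/wrist3.pkl","rb")),u)
E
```

```text
red 2077 [274.  77.] x 551.8 646.3 y at ends [180.64 180.68]
red 590 [ 63. 343.] x 453.3 520.3 y at ends [50.27 51.73]
white 7595 [ 60. 308.] x 451.0 513.0 inner 48.66 outer 86.93
white 4537 [75. 25.] x 490.9 544.9 inner 195.42 outer 205.64
white 3667 [551. 266.] x 722.5 758.5 inner 64.45 outer 100.63
white 2123 [ 28. 385.] x 437.3 487.3 inner 10.09 outer 28.06
```

```bash
python3 - <<'E'
from h import *
from workcell import *
p0,u,R,zt=pickle.load(open("pl.pkl","rb"))
g=movel([*(p0+u*189.6),zt],max_speed=30,guard=20)
wait(0.3); s=read_state();print(g,s["time"],s["eef_pos"],s["ft_force"])
c=camera("wrist");wrist(c,u); cv2.imwrite("pics/w4.png",c["image"])
E
```

```text
False 12.8083 [610.31899293 -12.91816337  26.22059768] [ 0.827971   -0.14702589 -0.51471419]
red 2120 [275.  75.] x 551.9 646.3 y at ends [206.01 205.91]
red 288 [ 35. 380.] x 446.7 485.9 y at ends [50.38 51.1 ]
white 6386 [ 56. 345.] x 444.1 512.1 inner 47.62 outer 86.16
white 5661 [547. 303.] x 722.6 766.6 inner 54.48 outer 110.07
white 4436 [79. 90.] x 484.2 546.2 inner 195.5 outer 206.19
white 1159 [414.  89.] x 651.7 663.7 inner 195.75 outer 206.03
```

View pics/w4.png

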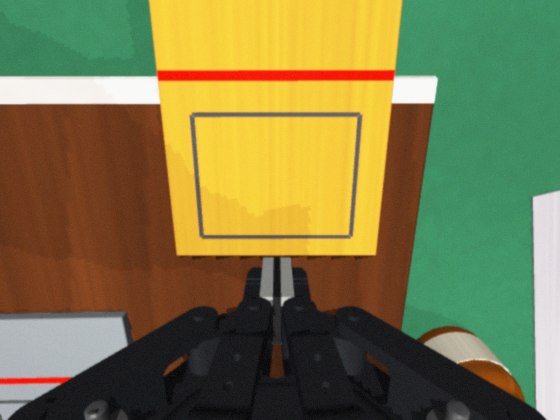

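The red line (y=75) is level with the strip's outer edge (y≈77) across the whole width, within 0.5 mm. I'll back off, lift clear and check again.

```bash
python3 - <<'E'
from h import *
from workcell import *
p0,u,R,zt=pickle.load(open("pl.pkl","rb"))
movel([*(p0+u*165),zt],max_speed=60)
movel([*(p0+u*165),140],max_speed=120)
c=camera("wrist");wrist(c,u)
movep([330,-330,230],R)
for n in ["top","scene"]:
    c=camera(n); cv2.imwrite(f"pics/{n}5.png",c["image"])
    d=pickle.load(open(f"pics/{n}0.pkl","rb"))
    for nm,cc in (("before",d),("after",c)):
        m=masks(cc)
        for k,z in dict(brass=56,white=50,silver=56,red=56).items():
            lab,b=blobs(cc,m[k])
            for a,i,ce in b[:8]:
                if a<40 or a>3000: continue
                r=cv2.minAreaRect(pts(cc,lab,i,z).astype(np.float32))
                if 350<r[0][0]<700 and -500<r[0][1]<250: print(n,nm,k,a,np.round(r[0],1),np.round(r[1],1),round(r[2],1))
print(read_state()["time"])
i=[cv2.imread(f"pics/{n}5.png") for n in("top","scene")]
cv2.imwrite("pics/c5.png",np.vstack([cv2.resize(k,(400,300)) for k in i]))
E
```

```text
red 2288 [ 25. 249.] x 354.6 414.6 y at ends [33.15 75.15]
red 520 [277.  52.] x 552.4 645.7 y at ends [205.79 205.79]
white 7315 [473. 250.] x 737.4 819.4 inner -26.36 outer 78.94
white 4637 [127. 228.] x 424.0 514.0 inner 50.62 outer 87.66
white 3776 [139. 293.] x 439.4 501.4 inner -22.39 outer 30.89
white 3101 [133. 284.] x 424.9 516.9 inner -32.64 outer 44.78
top before white 1556 [ 534.4 -298.5] [ 98.3 118.5] 74.4
top before white 548 [621.6 206.3] [51.  80.2] 2.9
top before white 508 [ 426.9 -422.6] [64.9 65.4] 0.1
top before white 415 [566.3  84.1] [ 12.1 257.5] 78.1
top before silver 1054 [464.1 -91.8] [77.9 98.2] 79.3
top before silver 509 [476.1 -28.5] [37.7 98. ] 79.5
top before silver 228 [617.5 198.4] [62.1 92.8] 3.1
top before red 243 [372.7 -34.6] [42.7 45.6] 0.1
top after white 1570 [ 534.5 -298.3] [ 98.8 118.7] 74.4
top after white 562 [622.  206.3] [52.8 80.7] 3.3
top after white 515 [ 426.9 -421.3] [64.9 68. ] 0.1
top after white 423 [476.1 -30. ] [34.  91.3] 79.3
top after white 420 [464.2 -92.1] [48.7 63.8] 79.3
top after silver 1056 [464.1 -91.9] [78.1 98.2] 79.
[... 545 characters left out ...]
9
scene before silver 364 [ 554.8 -314.4] [102.3 128. ] 74.6
scene before red 190 [373.5 -33. ] [45.4 42.9] 41.8
scene before red 46 [472. -50.] [ 2.1 92.3] 79.1
scene after brass 954 [620.3  34.5] [77.6 97.8] 78.6
scene after brass 416 [633.6  97.6] [36.6 97. ] 78.7
scene after white 2090 [ 547.  -309.8] [ 97.4 117.2] 74.5
scene after white 674 [ 443.2 -436. ] [64.7 65.6] 49.9
scene after white 422 [625.3 202.4] [50.7 80.7] 3.2
scene after white 158 [509.2  96.1] [ 11.1 137.4] 78.1
scene after silver 957 [465.8 -93.2] [77.1 98.3] 79.2
scene after silver 413 [478.  -28.2] [35. 98.] 78.9
scene after red 191 [373.5 -33. ] [45.4 42.9] 41.8
scene after red 46 [472. -50.] [ 2.1 92.3] 79.1
16.1917
```

View pics/c5.png

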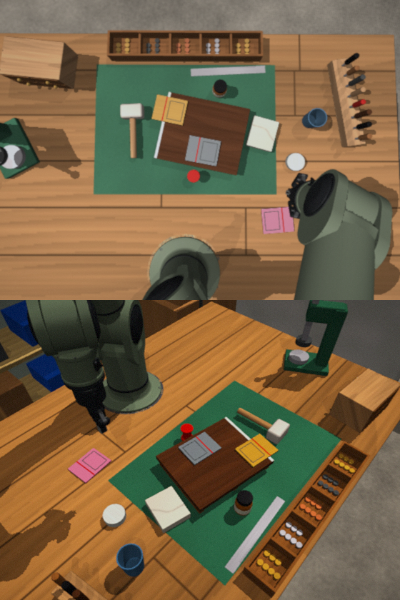

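The views show the brass plate flat, with its line at the white end, and the other things unmoved. The arm is clear, so I'm handing in.

```bash
python3 -c "
from workcell import *
finish_job(); print(read_state()['time'])"
```

```text
the job is handed in; nothing more can be done
the job is handed in; nothing more can be done
```

I pushed the brass plate about 169 mm along the ledge with the shut fingertips, backed off, lifted the arm clear and handed the job in at about 16 s; no verdict was reported.

- **Red line:** the last wrist picture with the fingers still at the plate put both ends of the line at 205.9–206.0 mm along the ledge, and the white end at 206.0–206.2 mm. After backing off, the line read 205.8 mm at both ends. A rough check from the scene camera put it about 1.5 mm short of the end. Both are well inside the 10 mm limit.
- **Other objects:** the silver plate, spool, mallet head, stone and rivet tin measured within about 1.5 mm of where they started. I checked the dye jar and punch cup only by eye, and they look unmoved.
- **Flatness:** the plate looked flat in the final views, but I did not measure its tilt or height after the push.
- **Disagreement:** the reported tool height was wrong. The fingertips touched the 50 mm ledge at a reported z of 24 mm, so the real tips are about 26 mm higher than the state says. I used the touched height as the reference, with depth images agreeing.

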